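# Walk the pressing weight end over end onto the glued folder

### The arm

A 7-joint arm with a two-finger parallel gripper is mounted at the origin on the work surface. World frame = base frame: x ahead of the robot, y to its left, z up, the work surface at z = 0. Lengths are in m, angles in rad, forces in N, time in s.
With the tool pointing down it reaches from about 0.425 to 0.875 m from the base axis. Payload 4.7 kg.
Tool frame: the origin (TCP) lies at the very end of the fingers, on their centre line; the grasp point (between the pads) lies 19 mm behind it; z points along the fingers, y is the line along which they close (so a half turn about z gives the same grasp; the last joint's range is limited). The gripper opens to 87 mm and grips with 3 to 60 N. Pads are 19 mm wide; open, the fingers measure 117 mm over their backs; the gripper's body (75 mm by 190 mm) begins 51 mm behind the grasp point.
Start: joints at [-1.317, 0.321, -0.07, 1.45, 0.023, 1.371, -0.057], TCP at [0.154, 0.631, 0.223] pointing down, gripper open.
Joint ranges: [-2.86, 2.86], [-0.3, 2.09], [-1.38, 1.24], [0.06, 2.45], [-1.56, 4.7], [0.09, 2.05], [-2.69, 2.69]. Speed limits (rad/s): [2.57, 2.57, 3.14, 3.14, 3.14, 3.14, 3.14].

### API

Orientations are given as [roll, pitch, yaw] about the fixed x, y, z axes, in that order (R = Rz(yaw) Ry(pitch) Rx(roll)).
In Python, from bench import arm gives the robot as it stands.
- The arm moves only by the tool drive_tool, never from a script. Its argument "targets" is a list of rows, each a list of 6 numbers: the shift along the tool's x, y, z in mm, then the turn, a rotation vector about the tool's x, y, z in degrees. In form: [[dx, dy, dz, ax, ay, az], ...]. A call has 1 to 12 rows; each row shifts and turns the commanded pose from where the row before left it, along the tool's axes as they then stand; what a row does not reach is not made up. A row lasts 1/8 s, in which the tool goes at most 62.5 mm and 10.7 degrees, less where a joint would pass 70% of its speed; a pose out of reach is approached as far as the arm can. A call is refused whole if a number of a shift passes 62.5 or a number of a turn 10.7, either way. A call with a gripper value outside its range is refused whole. "claw" is the opening, from -1 (shut) to 1 (fully open), so that 0 is half open, set as the call begins (left out, the last holds). The fingers move at their own pace and stop on an object; "grip_force" is the grip in N (left out, the last holds). Time passes only in rows, so rows that do not move let the fingers close. It gives the time, the measured TCP pose, the force, the opening and the grip force at its end, in the units of the state.
- arm.state(): the state, without advancing time (a new reading comes with each control period).
- arm.capture(name): name is "side" or "top"; returns a dict with "frame" (384x512x3 uint8, red, green, blue), "camera_matrix" (3x3 intrinsics, pixels), "rvec" (rotation vector, rad) and "tvec" (3), from world to camera coordinates, as OpenCV has them. Camera axes: x right, y down, z forward; pixel columns grow to the right and rows downward; lengths in m; the calibration is good to about 2 mm. A picture is of the moment at which its call begins. There is no depth.
- arm.sign_off(): hands the job in; it is judged then, once.
The state is a dict: "time_s": time; "q": joint angles; "dq": joint speeds; "tau": joint torques, N m; "position": TCP position; "tool_rot": TCP orientation; "ft_force": force on the tool from outside, world axes, zero at the start; "moment": the same for the moment, N m; "gripper_width": finger opening in m; "finger_force": force on a finger pad.
Only numpy, scipy, OpenCV 4.12 (cv2) and the standard library are available. Lean on these libraries where they do the work, as an engineer would, in place of code of your own. Each camera call takes 0.05 s, during which the arm holds its last target. There are 200 camera calls.

### The job

Walk the square-tube pressing weight end over end onto the glued folder: stand it up on the end nearer the folder, lay it down over that end, then stand it up on its other end and lay it down again, so that it finally lies wholly inside the orange outline; small nudges to true it up are fine. Always keep one end on the table rather than lifting it clear, lower it gently instead of letting it fall, and leave the other things on the table where they are.

Things in the scene. Friction and masses are not known exactly. Their poses are not given: they have to be found in the camera images.
- weight: the pressing weight: loose, bare aluminium SQUARE TUBE, 180 mm long (own y axis), 70 x 70 mm outside, walls 5 mm: a 60 x 60 mm bore runs right through, open at both ends. 0.48 to 0.75 kg. Origin: middle of the side it lies on at the start (own z up then). Stood on an end it is 180 mm tall and stays standing unless leant over 20 degrees
- weight_center (a point): centre of the square tube, same axes as its body, 35 mm up when it lies flat. At the start its length lies within about 10 degrees of world y
- red_end (a point): centre of the mouth of the tube's end with the red band round it (own +y end, 90 mm from the tube's centre); band 14 mm wide, 15 mm from the end
- green_end (a point): centre of the mouth of the tube's end with the green band round it (own -y end, 90 mm from the tube's centre); band 14 mm wide, 15 mm from the end
- outline (a point): centre, at table height, of the orange tape rectangle on the white folder; inside 112 mm (own x) by 224 mm (own y), tape 12 mm wide; fixed and flat (about 1 mm, not felt). It lies left or right of the weight, about 500 mm away along the weight's length: two end-over-end steps of 250 mm (length plus thickness). Its y axis is within a few degrees of the weight's length
- tape_gun_mid (a point): bystander, not to be disturbed: dark blue hand tape gun with a brown tape roll, lying on its side, about 190 x 130 x 48 mm; this point lies on its axis or middle, 10 mm above its underside, z up
- tape_roll_mid (a point): bystander, not to be disturbed: brown tape roll lying flat, 90 mm across, 24 mm high; this point lies on its axis or middle, 10 mm above its underside, z up
- tape_roll2_mid (a point): bystander, not to be disturbed: amber tape roll lying flat, 80 mm across, 18 mm high; this point lies on its axis or middle, 10 mm above its underside, z up
- cup_mid (a point): bystander, not to be disturbed: white cup, 76 mm across, 85 mm high; this point lies on its axis or middle, 10 mm above its underside, z up
- glue_mid (a point): bystander, not to be disturbed: white glue bottle with a red cap, 56 mm across, 140 mm high; this point lies on its axis or middle, 10 mm above its underside, z up
Mind the look-alikes: they are no part of the job. Leave any purple look-alike of the weight alone.

How it is judged:
On the way, in this order (a step that is already met when the one before it is completed fails the run):
1. the weight stands upright on the end that was nearer the folder (((world y of outline above 0 m and (height (world z) of red_end below 0.008 m and height (world z) of green_end above 0.17 m)) or (world y of outline below 0 m and (height (world z) of green_end below 0.008 m and height (world z) of red_end above 0.17 m)))), for 0.1 s.
2. it lies on the table again, turned over that end (height (world z) of each of red_end, green_end below 0.047 m and ((world y of outline above 0 m and horizontal distance between green_end and outline below 0.25 m and horizontal distance between red_end and outline above 0.25 m) or (world y of outline below 0 m and horizontal distance between red_end and outline below 0.25 m and horizontal distance between green_end and outline above 0.25 m))), for 0.1 s.
3. it stands upright on its other end (((world y of outline above 0 m and (height (world z) of green_end below 0.008 m and height (world z) of red_end above 0.17 m)) or (world y of outline below 0 m and (height (world z) of red_end below 0.008 m and height (world z) of green_end above 0.17 m)))), for 0.1 s.
At the end, for the whole second after the job is handed in: The weight lies flat on the table (both end centres below 47 mm), its two end centres within 24 mm either side of the outline's long centre line and its centre within 24 mm of the outline's centre lengthwise, the end that led at the start leading again, at rest (below 10 mm/s) (height (world z) of each of red_end, green_end below 0.047 m and x of red_end in the frame of outline between -0.024 and 0.024 m and x of green_end in the frame of outline between -0.024 and 0.024 m and y of weight_center in the frame of outline between -0.024 and 0.024 m and ((world y of outline above 0 m and y of red_end in the frame of outline above 0 m) or (world y of outline below 0 m and y of green_end in the frame of outline below 0 m)) and linear speed of weight below 0.01 m/s); the robot touches nothing.
It fails at once if the weight is lifted clear of the table (both end centres above 62 mm) (height (world z) of each of red_end, green_end above 0.062 m).
It fails at once if the weight falls or is thrown over (turns faster than 4 rad/s) (angular speed of weight above 4 rad/s).
It fails at once if a bystander is pushed more than 25 mm (distance of any of tape_gun_mid, tape_roll_mid, tape_roll2_mid, cup_mid, glue_mid from where it was at the start of the episode above 0.025 m).
It also fails if it takes over 72 s, if anything falls off the work surface, if the arm or the gripper's body presses on something with over 40 N, if the wrist force passes 120 N, or if a joint passes its speed limit or range.

## Working session

There is one attempt and no reset: what is moved stays moved. The work goes in short steps, Python scripts to look and compute and a tool call to move; the robot and the scene stay as the last step left them, time stands still between calls to the robot, and variables do not carry over. Pictures are saved under pics/ and viewed, at most 12 in all, crops included, and the job is handed in when it is done.

Besides the shell and the picture viewer there is one more tool, called after "Call:" in YAML: its name, and indented under it one key for each argument. drive_tool: Moves the arm, as the interface text tells. Its arguments: {"type":"object","properties":{"targets":{"type":"array","items":{"type":"array","items":{"type":"number"}}},"claw":{"type":"number"},"grip_force":{"type":"number"}},"required":["targets"]}

```bash
mkdir -p pics; cat > h.py <<'E'
import numpy as np, cv2
from bench import arm
from scipy.spatial.transform import Rotation as R
def cap(n):
    c=arm.capture(n); c['P']=cv2.Rodrigues(np.array(c['rvec'],float))[0]; c['K']=np.array(c['camera_matrix']); c['t']=np.array(c['tvec'],float).ravel(); return c
def ray(c,uv,z):
    d=c['P'].T@np.linalg.inv(c['K'])@np.array([uv[0],uv[1],1.]); o=-c['P'].T@c['t']
    return o+d*(z-o[2])/d[2]
def save(c,n,crop=None,s=1):
    f=c['frame'][:,:,::-1]
    if crop: f=f[crop[1]:crop[3],crop[0]:crop[2]]
    cv2.imwrite('pics/'+n,cv2.resize(f,None,fx=s,fy=s,interpolation=cv2.INTER_CUBIC))
E
python3 - <<'E'
from h import *
a=cap('top');b=cap('side')
save(a,'top0.png',None,1.5);save(b,'side0.png',None,1.5)
for c in(a,b):print(-c['P'].T@c['t'])
s=arm.state();print(s)
E
```

```text
[0.29404378 0.06761792 1.19368749]
[ 0.16578944 -0.87753125  0.95383213]
{'time_s': 0.1, 'q': array([-1.31692721,  0.3217637 , -0.07008651,  1.45151648,  0.02259486,
        1.37075833, -0.05688726]), 'dq': array([-0.00071702, -0.00172249, -0.00092203, -0.00111481,  0.00101319,
       -0.0001673 , -0.0014145 ]), 'tau': array([-8.78850242e-04, -4.92571342e+01, -4.06388249e-01, -3.13399386e+01,
       -6.43173675e-02,  3.93753732e-02,  5.40363010e-05]), 'position': array([0.15429363, 0.63094373, 0.22157957]), 'tool_rot': array([-3.13993572e+00,  8.32432927e-05,  2.90186407e+00]), 'ft_force': array([ 0.05954424, -0.70794791,  0.43150533]), 'moment': array([0.04079073, 0.06109664, 0.00296063]), 'finger_force': 0.0, 'gripper_width': 0.0868694136325838}
```

View pics/top0.png

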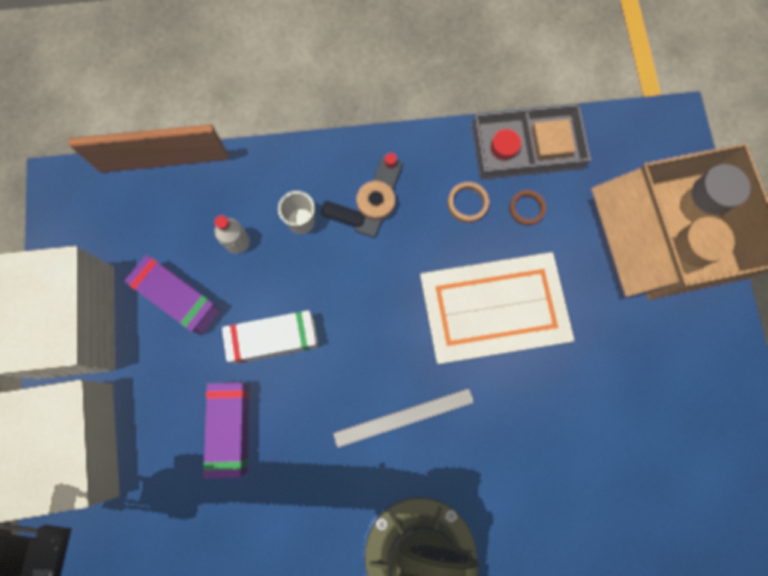

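View pics/side0.png

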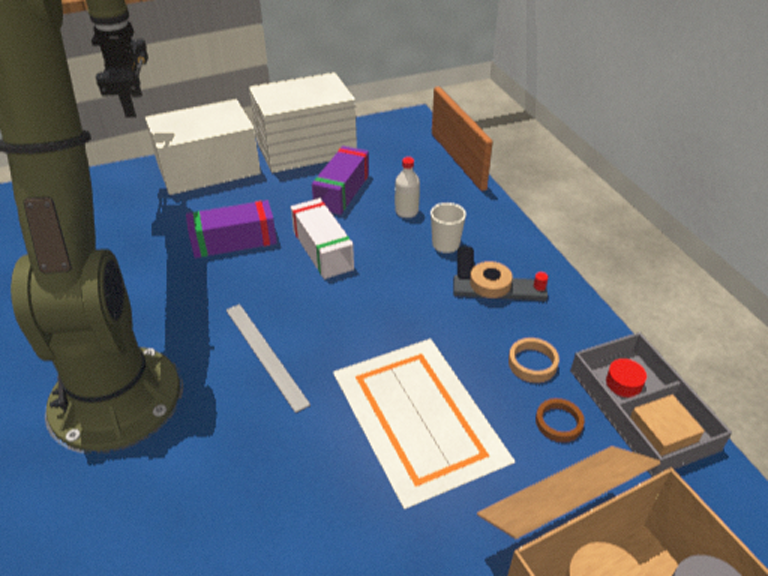

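Candidates for the weight, in 1.5x top-image pixels:
- Bare light tube with red and green bands at (270,336).
- Purple look-alikes at (172,294) and (225,430).
- Grey flat bar at (403,418), which is only a ruler.

I choose the bare tube at (270,336). Its green end faces the folder at (497,306), so the folder is on the right, at y<0.

```bash
cat > m.py <<'E'
from h import *
def outline(c):
    h=cv2.cvtColor(c['frame'],cv2.COLOR_RGB2HSV); m=cv2.inRange(h,(6,150,150),(18,255,255))
    m[:160]=0 ; m[250:]=0; m[:,:270]=0; m[:,390:]=0
    v,u=np.nonzero(m); p=np.array([ray(c,(a,b),.001)[:2] for a,b in zip(u,v)],np.float32)*1000
    return cv2.minAreaRect(p)
def whites(c,x0,y0,x1,y1,z,smax=45,vmin=150):
    h=cv2.cvtColor(c['frame'],cv2.COLOR_RGB2HSV); m=np.zeros(h.shape[:2],np.uint8)
    m[y0:y1,x0:x1]=255-cv2.inRange(h[y0:y1,x0:x1],(95,100,0),(130,255,255))
    m=cv2.morphologyEx(m,cv2.MORPH_OPEN,np.ones((3,3),np.uint8))
    k=max(cv2.findContours(m,0,2)[0],key=cv2.contourArea)
    ap=cv2.approxPolyDP(k,4,True)[:,0]
    return k,ap
def bands(c,x0,y0,x1,y1,z):
    h=cv2.cvtColor(c['frame'],cv2.COLOR_RGB2HSV);o={}
    for n,ms in dict(red=[((0,110,90),(6,255,255)),((172,110,90),(180,255,255))],green=[((45,80,50),(85,255,255))]).items():
        m=sum(cv2.inRange(h,*r) for r in ms); q=np.zeros_like(m); q[y0:y1,x0:x1]=m[y0:y1,x0:x1]
        k,l,s,ce=cv2.connectedComponentsWithStats(q)
        if k>1:
            i=1+np.argmax(s[1:,4]); o[n]=(s[i].tolist(),ce[i].round(1).tolist(),(ray(c,ce[i],z)*1000).round(1).tolist())
    return o
E
python3 - <<'E'
from m import *
a=cap('top');b=cap('side')
r=outline(a);print('outline',r, cv2.boxPoints(r).round())
k,ap=whites(a,143,200,217,246,.07)
for p in ap: print(p,(ray(a,p,.07)*1000).round(),(ray(a,p,0)*1000).round())
print(bands(a,143,200,217,246,.07))
print(bands(b,180,130,250,190,.07))
for n,p in dict(pc=(143,211),pc2=(131,221),tg=(245,158),cup=(198,155)).items(): print(n,(ray(a,p,.07 if n[0]=='p' else .03)*1000).round())
f=np.vstack([cv2.resize(a['frame'][160:260,70:230],(640,400)) ,cv2.resize(b['frame'][90:190,180:340],(640,400))])
cv2.imwrite('pics/crop.png',cv2.resize(f,(480,600))[:,:,::-1])
E
```

```text
outline ((482.186767578125, -230.04656982421875), (126.09246063232422, 238.95016479492188), 2.9724864959716797) [[ 413. -114.]
 [ 425. -353.]
 [ 551. -346.]
 [ 539. -107.]]
[207 207] [504. 167.  70.] [517. 173.   0.]
[148 217] [492. 349.  70.] [505. 367.   0.]
[150 240] [422. 347.  70.] [430. 365.   0.]
[210 232] [426. 165.  70.] [434. 171.   0.]
{'red': ([154, 217, 6, 24, 72], [156.5, 228.1], [455.6, 325.4, 70.0]), 'green': ([198, 208, 7, 25, 75], [200.7, 219.8], [466.0, 189.8, 70.0])}
{'red': ([195, 135, 22, 22, 68], [202.7, 141.1], [444.3, 312.9, 70.0]), 'green': ([211, 157, 22, 25, 69], [218.8, 164.6], [456.0, 177.8, 70.0])}
pc [513. 364.  70.]
pc2 [486. 402.  70.]
tg [660.  32.  30.]
cup [687. 185.  30.]
```

View pics/crop.png

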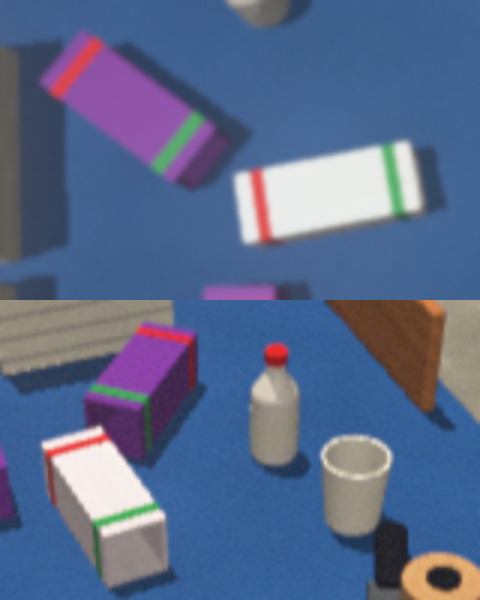

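The crop confirms the bare tube with an open bore. Red end is on the left at about (245,205), green end on the right at about (395,180), and a purple box stands close to the red end.

```bash
cat > g.py <<'E'
from m import *
import sys
Rd=lambda yaw,tilt: R.from_euler('z',yaw,degrees=True)*R.from_matrix(np.array([[0,1,0],[1,0,0],[0,0,-1.]]))*R.from_euler('y',tilt,degrees=True)
def go(gp,yaw,tilt,back=19):
    "grasp point mm world; print rotvec in tool frame then shift in the final tool frame"
    s=arm.state(); Rc=R.from_euler('xyz',s['tool_rot']); T=Rd(yaw,tilt)
    rv=(Rc.inv()*T).as_rotvec(degrees=True)
    tcp=np.array(gp)+back*T.apply([0,0,1]); 
    print('rot',rv.round(2),'shift after rot',T.inv().apply(tcp-s['position']*1000).round(1),'shift before rot',Rc.inv().apply(tcp-s['position']*1000).round(1))
def rep():
    s=arm.state();Rc=R.from_euler('xyz',s['tool_rot']);T=Rc.as_matrix()
    print('t',s['time_s'],'grasp',(s['position']*1000-19*T[:,2]).round(1),'yaw',round(np.degrees(np.arctan2(T[1,1],T[0,1])),2),'tilt',round(np.degrees(np.arctan2(T[1,2],-T[2,2])),1),'F',s['ft_force'].round(1),'w',round(s['gripper_width']*1000,1),'q',s['q'].round(2))
E
python3 - <<'E'
from g import *
rep(); go([458.5,318,150],4.2,-10)
E
```

```text
t 0.2 grasp [154.3 631.1 240.9] yaw 76.27 tilt -0.1 F [ 0.4  0.3 -0.3] w 86.9 q [-1.32  0.32 -0.07  1.45  0.02  1.37 -0.06]
rot [ 6.23 -8.6  71.88] shift after rot [-317.   280.5  147.8] shift before rot [-370.8 -234.9   90.9]
```

Call:
drive_tool:
  targets:
    - [0,0,0,0.5,-0.7,6]
    - [0,0,0,0.5,-0.7,6]
    - [0,0,0,0.5,-0.7,6]
    - [0,0,0,0.5,-0.7,6]
    - [0,0,0,0.5,-0.7,6]
    - [0,0,0,0.5,-0.7,6]
    - [0,0,0,0.5,-0.7,6]
    - [0,0,0,0.5,-0.7,6]
    - [0,0,0,0.5,-0.7,6]
    - [0,0,0,0.5,-0.7,6]
    - [0,0,0,0.5,-0.7,6]
    - [0,0,0,0.5,-0.7,6]
  claw: 1

```text
time_s: 1.7
position: [0.1542, 0.6313, 0.2222]
tool_rot: [3.14, 0.169, 1.639]
ft_force: [1.3, 0.6, 1.0]
gripper_width: 0.0866
finger_force: 0.0
```

Call:
drive_tool:
  targets:
    - [-30,27,3,0,0,0]
    - [-30,27,3,0,0,0]
    - [-30,27,3,0,0,0]
    - [-30,27,3,0,0,0]
    - [-30,27,3,0,0,0]
    - [-30,27,3,0,0,0]
    - [-30,27,3,0,0,0]
    - [-30,27,3,0,0,0]
    - [-30,27,3,0,0,0]
    - [-30,27,3,0,0,0]
    - [0,0,0,0,0,0]

```text
time_s: 3.08
position: [0.4482, 0.3468, 0.2442]
tool_rot: [3.138, 0.17, 1.634]
ft_force: [0.1, 0.2, 0.3]
gripper_width: 0.0876
finger_force: 0.0
```

```bash
python3 - <<'E'
from g import *
rep(); go([458.5,318,37],4.2,-10)
E
```

```text
t 3.075 grasp [447.9 350.  262.9] yaw 3.67 tilt -9.7 F [0.1 0.2 0.3] w 87.6 q [-1.07  0.21  0.33  1.56  0.07  1.48 -0.69]
rot [ 0.1  -0.27 -0.56] shift after rot [  7.    8.2 228.1] shift before rot [  5.9   7.7 228.2]
```

Call:
drive_tool:
  targets:
    - [6,8,20,0,-0.3,-0.6]
    - [0,0,30,0,0,0]
    - [0,0,30,0,0,0]
    - [0,0,30,0,0,0]
    - [0,0,30,0,0,0]
    - [0,0,30,0,0,0]
    - [0,0,30,0,0,0]
    - [0,0,18,0,0,0]
    - [0,0,10,0,0,0]
    - [0,0,0,0,0,0]

```text
time_s: 4.32
position: [0.4556, 0.3181, 0.0177]
tool_rot: [-3.141, 0.174, 1.653]
ft_force: [0.2, -0.4, 0.9]
gripper_width: 0.0871
finger_force: 0.0
```

Call:
drive_tool:
  targets:
    - [0,0,0,0,0,0]
    - [0,0,0,0,0,0]
    - [0,0,0,0,0,0]
    - [0,0,0,0,0,0]
    - [0,0,0,0,0,0]
    - [0,0,0,0,0,0]
  claw: -1
  grip_force: 20

```text
time_s: 5.08
position: [0.4568, 0.3188, 0.0191]
tool_rot: [3.14, 0.172, 1.653]
ft_force: [2.9, 2.2, 5.7]
gripper_width: 0.0701
finger_force: 20.0
```

```bash
python3 - <<'E'
from g import *
rep()
a=cap('top');b=cap('side')
f=np.vstack([cv2.resize(a['frame'][160:260,100:260],(480,300)) ,cv2.resize(b['frame'][90:190,150:310],(480,300))])
cv2.imwrite('pics/grip.png',f[:,:,::-1])
print(bands(a,143,200,217,246,.07))
E
```

```text
t 5.075 grasp [456.5 322.   37.8] yaw 4.71 tilt -9.8 F [2.9 2.2 5.7] w 70.1 q [-1.02  0.39  0.32  1.83  0.02  1.04 -0.64]
{'red': ([159, 234, 1, 4, 4], [159.0, 235.5], [432.2, 319.3, 70.0]), 'green': ([198, 208, 8, 25, 76], [200.7, 220.0], [465.5, 189.7, 70.0])}
```

View pics/grip.png

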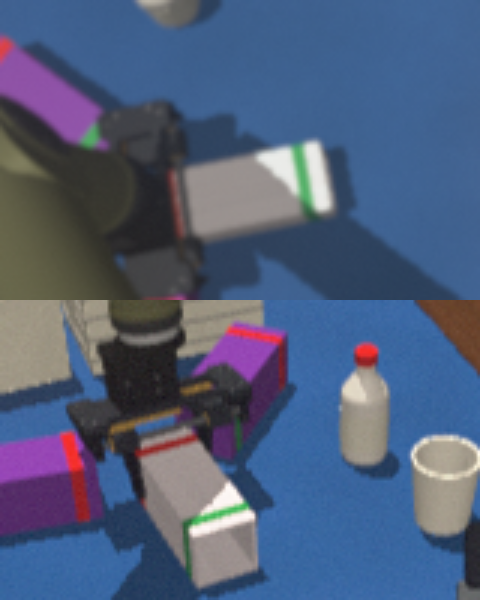

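The picture shows the fingers straddling the tube at its red end (165,200 in the crop). They are clear of the purple box, and the opening of 70 mm confirms the grip.

Call:
drive_tool:
  targets:
    - [-3.5,0,-10,0,4,0]
    - [-3.5,0,-10,0,4,0]
    - [-3.5,0,-10,0,4,0]
    - [-3.5,0,-10,0,4,0]
    - [-3.5,0,-10,0,4,0]
    - [-3.5,0,-10,0,4,0]
    - [-3.5,0,-10,0,4,0]
    - [-3.5,0,-10,0,4,0]
    - [-3.5,0,-10,0,4,0]
    - [-3.5,0,-10,0,4,0]
    - [-3.5,0,-10,0,4,0]
    - [0,0,0,0,0,0]

```text
time_s: 6.68
position: [0.4608, 0.2617, 0.1176]
tool_rot: [-3.14, -0.596, 1.648]
ft_force: [1.3, 1.7, 4.1]
gripper_width: 0.0697
finger_force: 20.0
```

```bash
python3 - <<'E'
from g import *
rep()
a=cap('top');b=cap('side')
f=np.vstack([cv2.resize(a['frame'][160:260,100:260],(480,300)) ,cv2.resize(b['frame'][90:190,150:310],(480,300))])
cv2.imwrite('pics/lift.png',f[:,:,::-1])
E
```

```text
t 6.675 grasp [461.6 251.1 133.3] yaw 4.48 tilt 34.1 F [1.3 1.7 4.1] w 69.7 q [-0.53  0.12  0.38  2.06 -0.75  1.06  0.34]
```

View pics/lift.png

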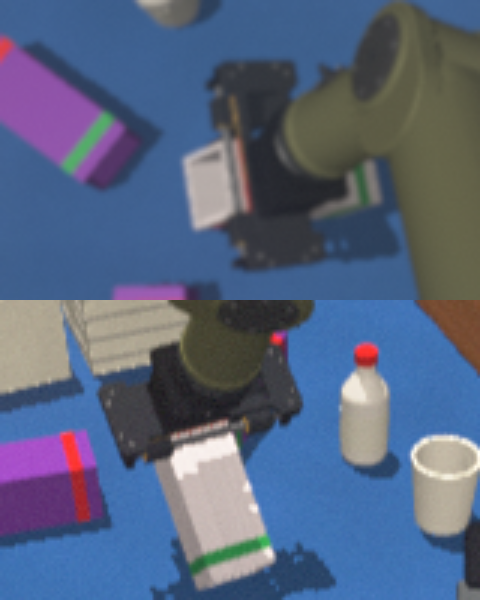

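The tube is tilted about 44° on its green end, rigidly held (side-view crop, green band at (230,555) near the table).

Call:
drive_tool:
  targets:
    - [-3.5,0,-10,0,4,0]
    - [-3.5,0,-10,0,4,0]
    - [-3.5,0,-10,0,4,0]
    - [-3.5,0,-10,0,4,0]
    - [-3.5,0,-10,0,4,0]
    - [-3.5,0,-10,0,4,0]
    - [0,0,0,0,0,0]

```text
time_s: 7.65
position: [0.4648, 0.2071, 0.1468]
tool_rot: [-3.137, -1.018, 1.649]
ft_force: [1.3, 1.6, 7.3]
gripper_width: 0.0701
finger_force: 20.0
```

```bash
python3 - <<'E'
from g import *
rep()
E
```

```text
t 7.65 grasp [466.2 191.  156.8] yaw 4.7 tilt 58.2 F [1.3 1.6 7.3] w 70.1 q [-0.26  0.31  0.46  2.07 -1.1   1.45  0.84]
```

Call:
drive_tool:
  targets:
    - [-3.5,0,-10,0,4,0]
    - [-3.5,0,-10,0,4,0]
    - [-3.5,0,-10,0,4,0]
    - [-3.5,0,-10,0,4,0]
    - [0,0,0,0,0,0]

```text
time_s: 8.28
position: [0.4683, 0.1648, 0.1516]
tool_rot: [-3.132, -1.298, 1.644]
ft_force: [0.9, 0.9, 6.6]
gripper_width: 0.0701
finger_force: 20.0
```

```bash
python3 - <<'E'
from g import *
rep()
E
```

```text
t 8.275 grasp [469.9 146.6 156.7] yaw 4.71 tilt 74.3 F [0.9 0.9 6.6] w 70.1 q [-0.07  0.54  0.44  2.01 -1.22  1.74  1.06]
```

Call:
drive_tool:
  targets:
    - [-2.5,0,-7,0,3,0]
    - [-2.5,0,-7,0,3,0]
    - [0,0,0,0,0,0]
    - [0,0,0,0,0,0]

```text
time_s: 8.78
position: [0.4698, 0.1506, 0.1506]
tool_rot: [-3.141, -1.4, 1.654]
ft_force: [2.7, -0.9, 6.8]
gripper_width: 0.0698
finger_force: 20.0
```

```bash
python3 - <<'E'
from g import *
rep()
a=cap('top');b=cap('side')
f=np.vstack([cv2.resize(a['frame'][160:260,140:300],(480,300)) ,cv2.resize(b['frame'][80:180,150:310],(480,300))])
cv2.imwrite('pics/up.png',f[:,:,::-1])
E
```

```text
t 8.775 grasp [471.4 131.9 153.8] yaw 4.79 tilt 80.2 F [ 2.7 -0.9  6.8] w 69.8 q [-0.01  0.63  0.42  1.98 -1.24  1.83  1.13]
```

View pics/up.png

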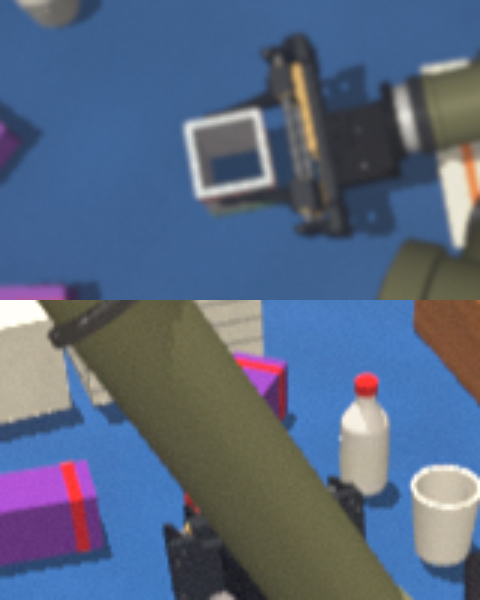

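It stands upright. The top view shows the square mouth at about (228,155) in the crop, with the bore seen straight down. Next I release and regrasp from the other side.

Call:
drive_tool:
  targets:
    - [0,0,0,0,0,0]
    - [0,0,0,0,0,0]
    - [0,0,0,0,0,0]
    - [0,0,0,0,0,0]
    - [0,0,-10,0,0,0]
    - [0,0,-25,0,0,0]
    - [0,0,-35,0,0,0]
    - [0,0,-35,0,0,0]
    - [-30,0,0,0,-5,0]
    - [-40,0,0,0,-8,0]
    - [-40,0,0,0,-10,0]
    - [-40,0,0,0,-10,0]
  claw: 1

```text
time_s: 10.38
position: [0.4827, -0.0095, 0.028]
tool_rot: [-3.141, -0.815, 1.65]
ft_force: [0.2, 0.3, -0.5]
gripper_width: 0.0869
finger_force: 0.0
```

```bash
python3 - <<'E'
from g import *
rep()
go([471,133,300],4,-30)
E
```

```text
t 10.375 grasp [483.8 -23.2  41. ] yaw 4.53 tilt 46.6 F [ 0.2  0.3 -0.5] w 86.9 q [-0.07  0.59  0.63  1.91 -0.95  1.5   1.12]
rot [ -0.1  -76.67   0.57] shift after rot [ -12.2   -1.7 -288.1] shift before rot [277.5  -0.6 -78.3]
```

Call:
drive_tool:
  targets:
    - [25,0,-24,0,0,0]
    - [25,0,-24,0,0,0]
    - [25,0,-24,0,0,0]
    - [25,0,-24,0,0,0]
    - [25,0,-24,0,0,0]
    - [25,0,-24,0,0,0]
    - [25,0,-24,0,0,0]
    - [25,0,-24,0,0,0]

```text
time_s: 11.38
position: [0.4824, -0.0126, 0.3076]
tool_rot: [-3.141, -0.82, 1.649]
ft_force: [-0.3, 0.4, 0.0]
gripper_width: 0.0875
finger_force: 0.0
```

Call:
drive_tool:
  targets:
    - [0,0,0,0,-9,0]
    - [0,0,0,0,-9,0]
    - [0,0,0,0,-9,0]
    - [0,0,0,0,-9,0]
    - [0,0,0,0,-9,0]
    - [0,0,0,0,-9,0]
    - [0,0,0,0,-9,0]
    - [0,0,0,0,-9,0]
    - [0,0,0,0,-9,0]
    - [0,0,0,0,0,0]

```text
time_s: 12.62
position: [0.4823, -0.0092, 0.3046]
tool_rot: [-3.136, 0.594, 1.658]
ft_force: [0.7, -0.5, 1.0]
gripper_width: 0.0868
finger_force: 0.0
```

```bash
python3 - <<'E'
from g import *
rep()
a=cap('top');b=cap('side')
f=np.vstack([cv2.resize(a['frame'][140:260,130:322],(480,300)) ,cv2.resize(b['frame'][50:190,120:344],(480,300))])
cv2.imwrite('pics/up2.png',f[:,:,::-1])
print(bands(b,170,50,290,190,.155))
go([471,133,250],4,-40)
E
```

```text
t 12.625 grasp [481.5   1.4 320.4] yaw 4.82 tilt -33.9 F [ 0.7 -0.5  1. ] w 86.8 q [-0.68 -0.    0.23  1.78  0.55  1.6  -0.42]
{'red': ([170, 134, 10, 30, 116], [175.0, 148.2], [332.9, 194.1, 155.0]), 'green': ([210, 118, 12, 5, 26], [215.4, 119.9], [486.7, 292.3, 155.0])}
rot [ 0.27 -6.13  0.39] shift after rot [147.9  -1.8 -31.4] shift before rot [150.4  -0.6 -15.4]
```

View pics/up2.png

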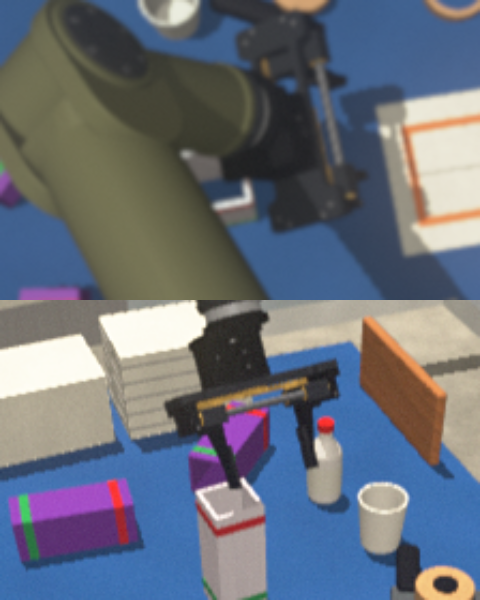

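The tube stands free (side crop: mouth centre at about (231,506), red band on top, green at the foot). The gripper is clear above it.

```bash
python3 - <<'E'
from g import *
b=cap('side')
print((ray(b,(120+231/2.143,50+206/2.143),.18)*1000).round())
x0,y0,x1,y1=205,130,250,162
h=cv2.cvtColor(b['frame'],cv2.COLOR_RGB2HSV)
print(bands(b,205,130,250,175,.158))
go([471,133,153],4,-42)
E
```

```text
[469. 116. 180.]
{'red': ([212, 145, 31, 15, 111], [227.0, 154.3], [463.2, 108.5, 158.0])}
rot [ 0.29 -8.15  0.29] shift after rot [211.6  -1.8  35.5] shift before rot [204.5  -1.1  65.1]
```

```bash
python3 - <<'E'
from g import *
b=cap('side')
h=cv2.cvtColor(b['frame'],cv2.COLOR_RGB2HSV);m=cv2.inRange(h,(0,110,90),(6,255,255))|cv2.inRange(h,(172,110,90),(180,255,255))
for u in range(212,244,4):
    v=np.nonzero(m[140:170,u])[0]+140
    if len(v): print(u,v.min(),v.max(),(ray(b,(u,v.max()+.5),.151)*1000).round(),(ray(b,(u,v.min()-.5),.165)*1000).round())
E
```

```text
212 145 147 [435. 164. 151.] [435. 159. 165.]
216 151 153 [437. 132. 151.] [437. 128. 165.]
220 156 159 [440. 102. 151.] [440. 102. 165.]
224 156 159 [450.  97. 151.] [451.  98. 165.]
228 155 158 [462.  98. 151.] [463.  98. 165.]
232 154 156 [476. 102. 151.] [475.  98. 165.]
236 153 155 [488. 102. 151.] [487.  98. 165.]
240 151 154 [500. 103. 151.] [501. 103. 165.]
```

Call:
drive_tool:
  targets:
    - [0,0,0,0,-8,0.3]
    - [21,0,-12,0,0,0]
    - [21,0,-12,0,0,0]
    - [21,0,-12,0,0,0]
    - [21,0,-12,0,0,0]
    - [21,0,-12,0,0,0]
    - [21,0,-5,0,0,0]
    - [21,0,0,0,0,0]
    - [21,0,0,0,0,0]
    - [21,0,0,0,0,0]
    - [21,-1.5,0,0,0,0]
    - [0,0,0,0,0,0]

```text
time_s: 14.32
position: [0.4653, 0.1897, 0.2124]
tool_rot: [3.141, 0.733, 1.65]
ft_force: [0.4, -0.8, 0.4]
gripper_width: 0.0871
finger_force: 0.0
```

```bash
python3 - <<'E'
from g import *
rep()
go([471,134,153],4,-43)
E
```

```text
t 14.325 grasp [464.3 202.4 226.5] yaw 4.57 tilt -41.9 F [ 0.4 -0.8  0.4] w 87.1 q [-0.88  0.33  0.07  1.65  0.51  1.68 -0.8 ]
rot [ 0.41 -0.98  0.4 ] shift after rot [ -0.4   1.8 100.6] shift before rot [ -2.2   1.1 100.6]
```

Call:
drive_tool:
  targets:
    - [0,-2,20,0.4,0,0.4]
    - [0,0,25,0,0,0]
    - [0,0,25,0,0,0]
    - [0,0,20,0,0,0]
    - [0,0,10,0,0,0]
    - [0,0,0,0,0,0]

```text
time_s: 15.08
position: [0.4689, 0.121, 0.1394]
tool_rot: [3.139, 0.733, 1.635]
ft_force: [0.5, 0.1, 0.9]
gripper_width: 0.0868
finger_force: 0.0
```

Call:
drive_tool:
  targets:
    - [0,0,0,0,0,0]
    - [0,0,0,0,0,0]
    - [0,0,0,0,0,0]
    - [0,0,0,0,0,0]
    - [0,0,0,0,0,0]
    - [0,0,0,0,0,0]
  claw: -1
  grip_force: 20

```text
time_s: 15.82
position: [0.4698, 0.1221, 0.1402]
tool_rot: [3.136, 0.732, 1.635]
ft_force: [3.8, 2.0, 5.2]
gripper_width: 0.0704
finger_force: 19.8
```

```bash
cat >> g.py <<'E'
def piv(py,pz,d):
    "row turning by d deg about world edge at y=py, z=pz (mm)"
    s=arm.state();T=R.from_euler('xyz',s['tool_rot']).as_matrix();p=s['position']*1000
    c=np.array([p[0],py,pz]); dp=R.from_rotvec(T[:,1]*d,degrees=True).apply(p-c)-(p-c)
    print('row',(T.T@dp).round(2),d)
E
python3 - <<'E'
from g import *
rep()
piv(99,0,4)
E
```

```text
t 15.825 grasp [468.9 134.8 154.3] yaw 3.92 tilt -41.9 F [3.8 2.  5.2] w 70.4 q [-0.82  0.33  0.1   1.82  0.53  1.49 -0.82]
row [-8.16 -0.    5.63] 4
```

Call:
drive_tool:
  targets:
    - [-8.2,0,5.6,0,4,0]
    - [-8.2,0,5.6,0,4,0]
    - [-8.2,0,5.6,0,4,0]
    - [-8.2,0,5.6,0,4,0]
    - [-8.2,0,5.6,0,4,0]
    - [-8.2,0,5.6,0,4,0]
    - [-8.2,0,5.6,0,4,0]
    - [-8.2,0,5.6,0,4,0]
    - [-8.2,0,5.6,0,4,0]
    - [-8.2,0,5.6,0,4,0]
    - [-8.2,0,5.6,0,4,0]
    - [0,0,0,0,0,0]

```text
time_s: 17.32
position: [0.4747, 0.0157, 0.1155]
tool_rot: [-3.141, -0.036, 1.633]
ft_force: [0.6, -2.0, 0.7]
gripper_width: 0.0702
finger_force: 19.9
```

```bash
python3 - <<'E'
from g import *
rep()
piv(99,0,4)
b=cap('side');save(b,'lay.png',(120,60,344,228),2.5)
E
```

```text
t 17.325 grasp [474.8  15.  134.5] yaw 3.55 tilt 2.0 F [ 0.6 -2.   0.7] w 70.2 q [-0.4   0.03  0.35  2.02 -0.05  1.1   0.03]
row [-8.06 -0.    5.8 ] 4
```

View pics/lay.png

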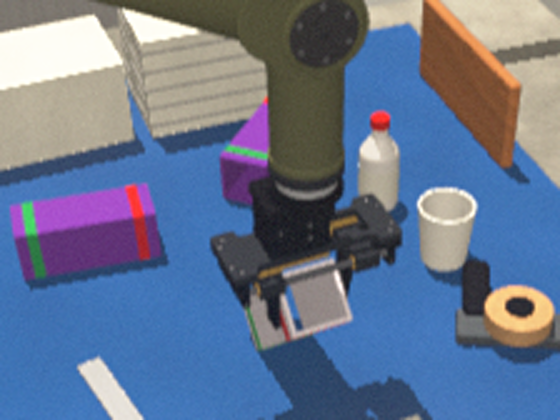

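Tube is about 44° over, lying towards the folder (side crop: red mouth at about (320,295)). The cup and tape gun are untouched.

Call:
drive_tool:
  targets:
    - [-8.1,0,5.7,0,4,0]
    - [-8.1,0,5.7,0,4,0]
    - [-8.1,0,5.7,0,4,0]
    - [-8.1,0,5.7,0,4,0]
    - [-8.1,0,5.7,0,4,0]
    - [-8.1,0,5.7,0,4,0]
    - [-8.1,0,5.7,0,4,0]
    - [-8.1,0,5.7,0,4,0]
    - [-8.1,0,5.7,0,4,0]
    - [-8.1,0,5.7,0,4,0]
    - [0,0,0,0,0,0]

```text
time_s: 18.75
position: [0.4791, -0.0373, 0.0351]
tool_rot: [-3.139, -0.734, 1.636]
ft_force: [-0.0, -2.5, -4.2]
gripper_width: 0.0696
finger_force: 20.0
```

```bash
python3 - <<'E'
from g import *
rep()
piv(99,0,3)
E
```

```text
t 18.75 grasp [480.  -50.   49.2] yaw 3.86 tilt 42.0 F [-0.  -2.5 -4.2] w 69.6 q [ 0.09  0.49  0.46  1.91 -0.8   1.39  1.02]
row [-6.02 -0.    4.21] 3
```

Call:
drive_tool:
  targets:
    - [-4,0,2.8,0,2,0]
    - [-4,0,2.8,0,2,0]
    - [-3,0,2.1,0,1.5,0]
    - [0,0,0,0,0,0]
    - [0,0,0,0,0,0]

```text
time_s: 19.38
position: [0.4802, -0.0402, 0.0236]
tool_rot: [3.138, -0.829, 1.641]
ft_force: [0.1, 0.5, -5.3]
gripper_width: 0.0697
finger_force: 20.0
```

```bash
python3 - <<'E'
from g import *
rep()
E
```

```text
t 19.375 grasp [481.1 -54.1  36.5] yaw 3.88 tilt 47.4 F [ 0.1  0.5 -5.3] w 69.7 q [ 0.15  0.58  0.44  1.87 -0.86  1.46  1.09]
```

Call:
drive_tool:
  targets:
    - [0,0,0,0,0,0]
    - [0,0,0,0,0,0]
    - [0,0,0,0,0,0]
    - [0,0,0,0,0,0]
    - [0,0,-10,0,0,0]
    - [0,0,-30,0,0,0]
    - [0,0,-40,0,0,0]
    - [20,0,-40,0,-5,0]
    - [20,0,-40,0,-8,0]
    - [20,0,-30,0,-8,0]
    - [20,0,-20,0,-8,0]
    - [0,0,0,0,-8,0]
  claw: 1

```text
time_s: 20.88
position: [0.4864, -0.1195, 0.2292]
tool_rot: [3.132, -0.179, 1.639]
ft_force: [-1.2, 0.3, -1.5]
gripper_width: 0.0866
finger_force: 0.0
```

```bash
python3 - <<'E'
from g import *
rep()
go([472,73,150],3.9,-42)
E
```

```text
t 20.875 grasp [ 486.5 -122.9  247.9] yaw 3.82 tilt 10.3 F [-1.2  0.3 -1.5] w 86.6 q [-0.19  0.04  0.52  1.78 -0.19  1.39  0.44]
rot [  0.51 -52.28  -0.23] shift after rot [196.5  -1.3 -51.3] shift before rot [160.8  -2.4 124. ]
```

Call:
drive_tool:
  targets:
    - [0,0,0,0,-8.7,0]
    - [0,0,0,0,-8.7,0]
    - [0,0,0,0,-8.7,0]
    - [0,0,0,0,-8.7,0]
    - [0,0,0,0,-8.7,0]
    - [0,0,0,0,-8.7,0]
    - [40,0,-20,0,0,0]
    - [40,0,-20,0,0,0]
    - [40,0,-10,0,0,0]
    - [40,0,0,0,0,0]
    - [36,0,0,0,0,0]
    - [0,0,0,0,0,0]

```text
time_s: 22.38
position: [0.4724, 0.0617, 0.1313]
tool_rot: [-3.141, 0.728, 1.641]
ft_force: [0.3, -0.4, 0.7]
gripper_width: 0.087
finger_force: 0.0
```

```bash
python3 - <<'E'
from g import *
rep()
a=cap('top');b=cap('side')
f=np.vstack([cv2.resize(a['frame'][150:270,180:372],(480,300)) ,cv2.resize(b['frame'][90:230,150:374],(480,300))])
cv2.imwrite('pics/mid.png',f[:,:,::-1])
print(bands(b,190,150,290,240,.07),bands(a,190,150,300,260,.07))
E
```

```text
t 22.375 grasp [471.5  74.4 145.5] yaw 4.01 tilt -41.6 F [ 0.3 -0.4  0.7] w 87.0 q [-0.66  0.27  0.02  1.9   0.59  1.44 -0.8 ]
{'red': ([242, 208, 25, 27, 117], [251.3, 216.4], [469.2, -67.2, 70.0]), 'green': ([224, 179, 23, 26, 81], [231.9, 187.3], [459.1, 64.1, 70.0])} {'red': ([278, 196, 7, 23, 68], [280.8, 206.8], [479.2, -59.1, 70.0]), 'green': ([234, 203, 6, 22, 56], [237.0, 213.1], [474.5, 77.2, 70.0])}
```

View pics/mid.png

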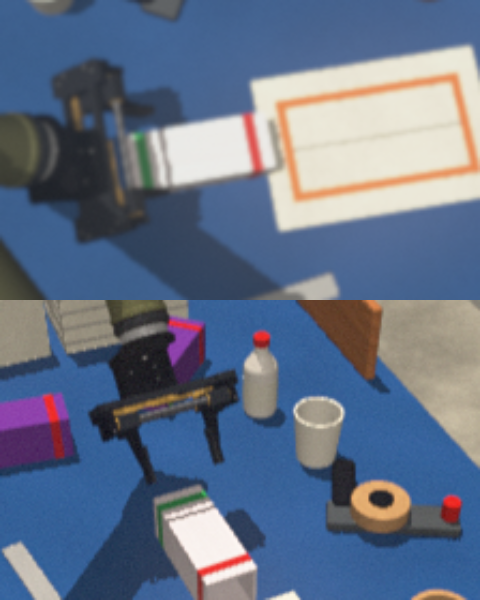

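The weight lies on the table with its red end leading. Red band is at (252,140) in the top crop, and that end just overlaps the folder. The gripper hovers over the green end at (140,160), ready.

```bash
python3 - <<'E'
from g import *
go([472,73,37],3.2,-42)
E
```

```text
rot [ 0.52 -0.28  0.34] shift after rot [74.5 -0.7 81.5] shift before rot [74.2 -1.  81.8]
```

Call:
drive_tool:
  targets:
    - [9.3,-0.7,10.2,0.5,-0.3,0.3]
    - [14,0,15.3,0,0,0]
    - [14,0,15.3,0,0,0]
    - [14,0,15.3,0,0,0]
    - [14,0,15.3,0,0,0]
    - [9.2,0,10.1,0,0,0]
    - [0,0,0,0,0,0]

```text
time_s: 23.35
position: [0.4718, 0.0611, 0.0211]
tool_rot: [-3.138, 0.733, 1.631]
ft_force: [0.4, -0.6, -0.1]
gripper_width: 0.0871
finger_force: 0.0
```

Call:
drive_tool:
  targets:
    - [0,0,0,0,0,0]
    - [0,0,0,0,0,0]
    - [0,0,0,0,0,0]
    - [0,0,0,0,0,0]
    - [0,0,0,0,0,0]
    - [0,0,0,0,0,0]
  claw: -1
  grip_force: 20

```text
time_s: 24.1
position: [0.473, 0.0618, 0.0227]
tool_rot: [3.14, 0.732, 1.629]
ft_force: [0.7, 1.1, 4.8]
gripper_width: 0.0699
finger_force: 19.9
```

```bash
python3 - <<'E'
from g import *
rep()
a=cap('top');print(bands(a,190,150,300,260,.07))
go([466,84,37],3.0,-42)
E
```

```text
t 24.1 grasp [472.3  74.4  36.9] yaw 3.35 tilt -41.9 F [0.7 1.1 4.8] w 69.9 q [-0.66  0.44  0.03  1.95  0.61  1.27 -0.92]
{'red': ([278, 196, 7, 23, 69], [280.8, 207.0], [478.7, -59.2, 70.0]), 'green': ([234, 202, 7, 25, 77], [237.1, 214.2], [471.2, 77.1, 70.0])}
rot [ 0.27 -0.06  0.23] shift after rot [ 7.2 -5.9 -6.7] shift before rot [ 7.2 -5.8 -6.7]
```

Call:
drive_tool:
  targets:
    - [1.8,-1.5,-1.7,0,0,0]
    - [1.8,-1.5,-1.7,0,0,0.1]
    - [1.8,-1.5,-1.7,0,0,0.1]
    - [1.8,-1.5,-1.7,0,0,0]
    - [0,0,0,0,0,0]

```text
time_s: 24.78
position: [0.4656, 0.0691, 0.0228]
tool_rot: [3.14, 0.735, 1.624]
ft_force: [2.9, -3.9, 3.9]
gripper_width: 0.0696
finger_force: 20.0
```

```bash
python3 - <<'E'
from g import *
rep()
a=cap('top');k=bands(a,190,150,300,260,.07);print(k)
piv(k['red'][2][1]-22,0,4)
E
```

```text
t 24.775 grasp [464.9  81.8  36.9] yaw 3.09 tilt -42.1 F [ 2.9 -3.9  3.9] w 69.6 q [-0.68  0.44  0.02  1.95  0.61  1.28 -0.94]
{'red': ([276, 198, 7, 24, 69], [278.8, 209.7], [471.1, -51.8, 70.0]), 'green': ([232, 205, 7, 25, 79], [235.0, 217.2], [462.5, 84.5, 70.0])}
row [-8.08  0.   -6.04] 4
```

Call:
drive_tool:
  targets:
    - [-8.1,0,-6,0,4,0]
    - [-8.1,0,-6,0,4,0]
    - [-8.1,0,-6,0,4,0]
    - [-8.1,0,-6,0,4,0]
    - [-8.1,0,-6,0,4,0]
    - [-8.1,0,-6,0,4,0]
    - [-8.1,0,-6,0,4,0]
    - [-8.1,0,-6,0,4,0]
    - [-8.1,0,-6,0,4,0]
    - [-8.1,0,-6,0,4,0]
    - [-8.1,0,-6,0,4,0]
    - [0,0,0,0,0,0]

```text
time_s: 26.32
position: [0.4685, 0.0136, 0.1143]
tool_rot: [3.14, -0.037, 1.622]
ft_force: [0.3, -1.5, 0.7]
gripper_width: 0.07
finger_force: 20.0
```

```bash
python3 - <<'E'
from g import *
rep();piv(-73.8,0,4)
E
```

```text
t 26.325 grasp [468.5  12.9 133.3] yaw 2.94 tilt 2.1 F [ 0.3 -1.5  0.7] w 70.0 q [-0.24  0.02  0.18  2.03 -0.05  1.09  0.02]
row [-7.97  0.   -6.11] 4
```

Call:
drive_tool:
  targets:
    - [-8,0,-6.1,0,4,0]
    - [-8,0,-6.1,0,4,0]
    - [-8,0,-6.1,0,4,0]
    - [-8,0,-6.1,0,4,0]
    - [-8,0,-6.1,0,4,0]
    - [-8,0,-6.1,0,4,0]
    - [-8,0,-6.1,0,4,0]
    - [-8,0,-6.1,0,4,0]
    - [-8,0,-6.1,0,4,0]
    - [-8,0,-6.1,0,4,0]
    - [-8,0,-6.1,0,4,0]
    - [0,0,0,0,0,0]

```text
time_s: 27.82
position: [0.4742, -0.0893, 0.1433]
tool_rot: [-3.139, -0.808, 1.624]
ft_force: [-1.6, -4.2, 9.1]
gripper_width: 0.0701
finger_force: 20.0
```

```bash
python3 - <<'E'
from g import *
rep();piv(-73.8,0,2)
E
```

```text
t 27.825 grasp [ 475.  -103.   156.5] yaw 3.13 tilt 46.2 F [-1.6 -4.2  9.1] w 70.1 q [ 0.24  0.41  0.42  1.78 -0.73  1.62  0.94]
row [-3.9  -0.   -3.17] 2
```

Call:
drive_tool:
  targets:
    - [-3.9,0,-3.1,0,2,0]
    - [-1,0,-1,0,0,0]
    - [0,0,0,0,0,0]
    - [0,0,0,0,0,0]

```text
time_s: 28.32
position: [0.475, -0.0941, 0.1425]
tool_rot: [3.141, -0.841, 1.628]
ft_force: [-0.7, -1.0, 5.3]
gripper_width: 0.0704
finger_force: 20.0
```

```bash
python3 - <<'E'
from g import *
rep()
b=cap('side');a=cap('top')
f=np.vstack([cv2.resize(a['frame'][150:270,200:392],(480,300)) ,cv2.resize(b['frame'][90:230,150:374],(480,300))])
cv2.imwrite('pics/up3.png',f[:,:,::-1])
E
```

```text
t 28.325 grasp [ 475.8 -108.3  155.1] yaw 3.25 tilt 48.2 F [-0.7 -1.   5.3] w 70.4 q [ 0.26  0.44  0.42  1.77 -0.75  1.65  0.97]
```

View pics/up3.png

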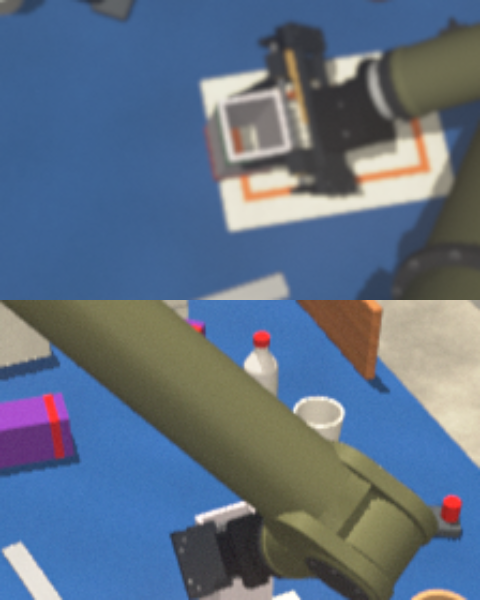

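The weight stands upright on its red end. The top crop shows the mouth at (255,125) over the folder's near edge, and it is square-on.

Call:
drive_tool:
  targets:
    - [0,0,0,0,0,0]
    - [0,0,0,0,0,0]
    - [0,0,0,0,0,0]
    - [0,0,0,0,0,0]
    - [0,0,-10,0,0,0]
    - [0,0,-30,0,0,0]
    - [0,0,-40,0,0,0]
    - [0,0,-30,0,0,0]
    - [25,0,-22,0,0,0]
    - [25,0,-22,0,0,0]
    - [22,0,-20,0,0,0]
  claw: 1

```text
time_s: 29.8
position: [0.4789, -0.1778, 0.3139]
tool_rot: [3.138, -0.838, 1.628]
ft_force: [1.2, -0.0, -0.5]
gripper_width: 0.087
finger_force: 0.0
```

Call:
drive_tool:
  targets:
    - [0,0,0,0,-9,0]
    - [0,0,0,0,-9,0]
    - [0,0,0,0,-9,0]
    - [0,0,0,0,-9,0]
    - [0,0,0,0,-9,0]
    - [0,0,0,0,-9,0]
    - [0,0,0,0,-9,0]
    - [0,0,0,0,-9,0]
    - [0,0,0,0,-9,0]
    - [0,0,0,0,-9,0]
    - [0,0,0,0,0,0]

```text
time_s: 31.18
position: [0.4788, -0.1748, 0.3106]
tool_rot: [-3.139, 0.731, 1.633]
ft_force: [0.7, -0.4, 0.8]
gripper_width: 0.087
finger_force: 0.0
```

```bash
python3 - <<'E'
from g import *
rep()
b=cap('side');h=cv2.cvtColor(b['frame'],cv2.COLOR_RGB2HSV);m=cv2.inRange(h,(45,80,50),(85,255,255))
k=bands(b,225,140,310,230,.158);print(k)
x,y,w,hh,_=k['green'][0]
for u in range(x,x+w,4):
    v=np.nonzero(m[y:y+hh,u])[0]+y
    if len(v): print(u,(ray(b,(u,v.max()+.5),.151)*1000).round(),(ray(b,(u,v.min()-.5),.165)*1000).round())
go([476,-109,153],3,-42)
E
```

```text
t 31.175 grasp [ 478.  -162.1  324.7] yaw 3.43 tilt -41.8 F [ 0.7 -0.4  0.8] w 87.0 q [-0.26 -0.06  0.05  1.89  0.73  1.48 -0.28]
{'green': ([242, 198, 36, 19, 104], [259.8, 209.7], [467.1, -134.0, 158.0])}
242 [438. -83. 151.] [439. -83. 165.]
246 [ 442. -104.  151.] [ 439. -111.  165.]
250 [ 443. -128.  151.] [ 441. -134.  165.]
254 [ 448. -144.  151.] [ 446. -148.  165.]
258 [ 459. -141.  151.] [ 458. -145.  165.]
262 [ 470. -142.  151.] [ 468. -145.  165.]
266 [ 481. -142.  151.] [ 479. -145.  165.]
270 [ 493. -139.  151.] [ 491. -142.  165.]
274 [ 503. -140.  151.] [ 502. -143.  165.]
rot [ 0.15 -0.17  0.16] shift after rot [156.6   0.7  91.7] shift before rot [156.3   0.9  92.2]
```

Call:
drive_tool:
  targets:
    - [20,0,-10,0,0,0]
    - [25,0,-10,0,0,0]
    - [25,0,-10,0,0,0]
    - [25,0,0,0,0,0]
    - [25,0,0,0,0,0]
    - [25,0.7,10,0.2,0,0.2]
    - [12,0,12,0,0,0]
    - [0,0,0,0,0,0]

```text
time_s: 32.22
position: [0.4728, -0.0568, 0.2129]
tool_rot: [3.141, 0.732, 1.618]
ft_force: [0.1, 0.1, 0.2]
gripper_width: 0.0874
finger_force: 0.0
```

```bash
python3 - <<'E'
from g import *
rep()
go([476,-109,153],3,-42)
E
```

```text
t 32.225 grasp [472.2 -44.1 227.1] yaw 2.71 tilt -41.9 F [0.1 0.1 0.2] w 87.4 q [-0.38  0.08 -0.07  1.95  0.67  1.47 -0.6 ]
rot [-0.19 -0.05 -0.22] shift after rot [ 1.3  0.5 98.5] shift before rot [ 1.2  0.8 98.5]
```

Call:
drive_tool:
  targets:
    - [1,0.5,20,-0.2,0,-0.2]
    - [0,0,25,0,0,0]
    - [0,0,25,0,0,0]
    - [0,0,18,0,0,0]
    - [0,0,10,0,0,0]
    - [0,0,0,0,0,0]

```text
time_s: 32.98
position: [0.4772, -0.1202, 0.1397]
tool_rot: [3.139, 0.732, 1.624]
ft_force: [0.6, -0.8, -0.2]
gripper_width: 0.0871
finger_force: 0.0
```

Call:
drive_tool:
  targets:
    - [0,0,0,0,0,0]
    - [0,0,0,0,0,0]
    - [0,0,0,0,0,0]
    - [0,0,0,0,0,0]
    - [0,0,0,0,0,0]
    - [0,0,0,0,0,0]
  claw: -1
  grip_force: 20

```text
time_s: 33.72
position: [0.4774, -0.1195, 0.14]
tool_rot: [3.139, 0.732, 1.624]
ft_force: [-2.4, 3.4, 5.3]
gripper_width: 0.0699
finger_force: 20.0
```

```bash
python3 - <<'E'
from g import *
rep()
piv(-144,0,4)
E
```

```text
t 33.725 grasp [ 476.7 -106.8  154.2] yaw 3.18 tilt -41.9 F [-2.4  3.4  5.3] w 69.9 q [-0.31  0.13 -0.01  2.06  0.74  1.28 -0.61]
row [-8.22  0.    5.55] 4
```

Call:
drive_tool:
  targets:
    - [-8.2,0,5.6,0,4,0]
    - [-8.2,0,5.6,0,4,0]
    - [-8.2,0,5.6,0,4,0]
    - [-8.2,0,5.6,0,4,0]
    - [-8.2,0,5.6,0,4,0]
    - [-8.2,0,5.6,0,4,0]
    - [-8.2,0,5.6,0,4,0]
    - [-8.2,0,5.6,0,4,0]
    - [-8.2,0,5.6,0,4,0]
    - [-8.2,0,5.6,0,4,0]
    - [-8.2,0,5.6,0,4,0]
    - [0,0,0,0,0,0]

```text
time_s: 35.22
position: [0.4822, -0.226, 0.1159]
tool_rot: [3.141, -0.035, 1.622]
ft_force: [0.1, -2.8, 1.2]
gripper_width: 0.0697
finger_force: 20.0
```

```bash
python3 - <<'E'
from g import *
rep()
piv(-144,0,4)
E
```

```text
t 35.225 grasp [ 482.2 -226.7  134.9] yaw 2.91 tilt 2.0 F [ 0.1 -2.8  1.2] w 69.7 q [ 0.14  0.17  0.29  1.87 -0.09  1.13  0.52]
row [-8.09 -0.    5.72] 4
```

Call:
drive_tool:
  targets:
    - [-8.1,0,5.7,0,4,0]
    - [-8.1,0,5.7,0,4,0]
    - [-8.1,0,5.7,0,4,0]
    - [-8.1,0,5.7,0,4,0]
    - [-8.1,0,5.7,0,4,0]
    - [-8.1,0,5.7,0,4,0]
    - [0,0,0,0,0,0]

```text
time_s: 36.1
position: [0.4844, -0.2641, 0.0715]
tool_rot: [-3.139, -0.454, 1.624]
ft_force: [0.0, 0.5, -4.5]
gripper_width: 0.0699
finger_force: 20.0
```

```bash
python3 - <<'E'
from g import *
rep();piv(-144,0,4)
b=cap('side');save(b,'lay2.png',(200,150,512,384),2.2)
E
```

```text
t 36.1 grasp [ 484.9 -272.5   88.5] yaw 3.09 tilt 26.0 F [ 0.   0.5 -4.5] w 69.9 q [ 0.43  0.48  0.31  1.65 -0.46  1.39  0.95]
row [-7.96 -0.    5.62] 4
```

View pics/lay2.png

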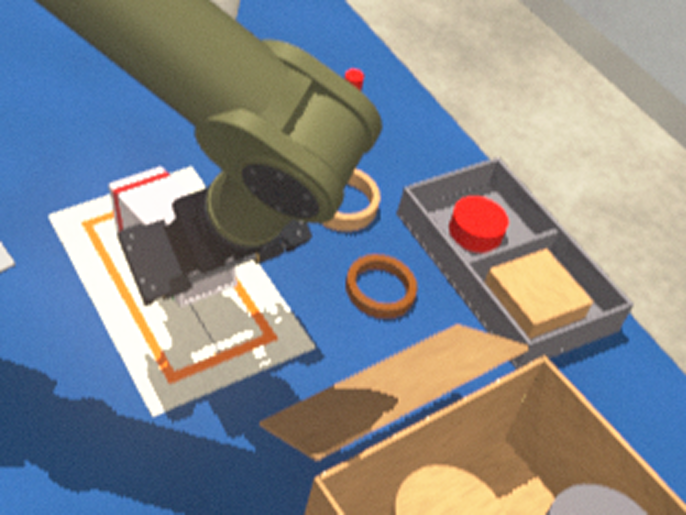

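The tube is about 68° over and coming down inside the outline. The carton flap at (390,390) stays well away from the hand.

Call:
drive_tool:
  targets:
    - [-8,0,5.6,0,4,0]
    - [-8,0,5.6,0,4,0]
    - [-8,0,5.6,0,4,0]
    - [-8,0,5.6,0,4,0]
    - [-4,0,2.8,0,2,0]
    - [0,0,0,0,0,0]

```text
time_s: 36.9
position: [0.4861, -0.2799, 0.0321]
tool_rot: [3.141, -0.767, 1.627]
ft_force: [0.2, -0.8, -5.3]
gripper_width: 0.0701
finger_force: 20.0
```

```bash
python3 - <<'E'
from g import *
rep()
E
```

```text
t 36.9 grasp [ 486.9 -293.1   45.8] yaw 3.21 tilt 43.9 F [ 0.2 -0.8 -5.3] w 70.1 q [ 0.6   0.75  0.26  1.46 -0.62  1.63  1.09]
```

Call:
drive_tool:
  targets:
    - [-4,0,2.8,0,2,0]
    - [-3.5,0,2.5,0,1.7,0]
    - [0,0,0,0,0,0]
    - [0,0,0,0,0,0]

```text
time_s: 37.4
position: [0.4867, -0.2814, 0.0238]
tool_rot: [3.139, -0.833, 1.628]
ft_force: [1.0, -0.5, -3.9]
gripper_width: 0.0699
finger_force: 20.0
```

```bash
python3 - <<'E'
from g import *
rep()
E
```

```text
t 37.4 grasp [ 487.4 -295.4   36.6] yaw 3.17 tilt 47.7 F [ 1.  -0.5 -3.9] w 69.9 q [ 0.63  0.81  0.25  1.42 -0.64  1.67  1.11]
```

Call:
drive_tool:
  targets:
    - [0,0,0,0,0,0]
    - [0,0,0,0,0,0]
    - [0,0,0,0,0,0]
    - [0,0,0,0,0,0]
    - [0,0,-10,0,0,0]
    - [0,0,-25,0,0,0]
    - [10,0,-30,0,0,0]
    - [20,0,-30,0,0,0]
    - [25,0,-25,0,-5,0]
    - [25,0,-25,0,-8,0]
    - [20,0,-20,0,-8,0]
    - [0,0,0,0,0,0]
  claw: 1

```text
time_s: 38.9
position: [0.4912, -0.3258, 0.2148]
tool_rot: [3.129, -0.461, 1.636]
ft_force: [-0.0, -0.2, -0.9]
gripper_width: 0.0872
finger_force: 0.0
```

```bash
python3 - <<'E'
from g import *
rep()
a=cap('top');b=cap('side')
k=bands(a,260,150,400,260,.07);print(k,bands(b,220,180,340,300,.07))
E
```

```text
t 38.9 grasp [ 491.5 -334.2  231.8] yaw 3.41 tilt 26.4 F [-0.  -0.2 -0.9] w 87.2 q [ 0.5   0.46  0.34  1.39 -0.44  1.68  0.92]
{'red': ([312, 193, 7, 23, 68], [314.7, 204.0], [476.5, -164.4, 70.0]), 'green': ([355, 186, 6, 22, 52], [357.5, 196.6], [485.2, -300.0, 70.0])} {'red': ([256, 239, 14, 24, 77], [260.2, 246.9], [451.5, -177.0, 70.0]), 'green': ([279, 274, 28, 26, 134], [289.9, 282.5], [476.3, -304.9, 70.0])}
```

```bash
python3 - <<'E'
from g import *
print(arm.sign_off())
E
```

```text
the job is handed in; nothing more can be done
None
```

The weight was walked end over end onto the folder in two steps. It lies inside the orange outline, about 3 mm off its centre by the top camera, and I handed the job in at about 39 s; no verdict came back.

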